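# Put the tea cup away behind the latched sliding guard

### The arm

A 6-joint arm with a two-finger parallel gripper is mounted at the origin on the work surface. World frame = base frame: x ahead of the robot, y to its left, z up, the work surface at z = 0. Lengths are in mm, angles in rad, forces in N, time in s.
With the tool pointing down it reaches from about 375 to 750 mm from the base axis. Payload 9 kg.
Tool frame: the origin (TCP) lies at the very end of the fingers, on their centre line; the grasp point (between the pads) lies 19 mm behind it; z points along the fingers, y is the direction in which the jaws open and shut (so a half turn about z gives the same grasp; the last joint's range is limited). The gripper opens to 85 mm and grips with 20 to 120 N. Pads are 22 mm wide; open, the fingers measure 114 mm over their backs; the gripper's body (76 mm by 85 mm) begins 54 mm behind the grasp point. The pads swing forward as they close: fully open they stand 13 mm farther back than shut.
Start: joints at [0.958, 0.104, 0.097, 1.564, 0, 1.353], TCP at [230.781, 553.874, 231.331] pointing down, gripper open.
Joint ranges: [-2.99, 2.99], [-0.84, 1.86], [-1.1, 1.16], [-1.84, 2.11], [-1.51, 1.56], [-3.14, 3.14]. Speed limits (rad/s): [2.22, 2.22, 2.57, 3.14, 3.14, 3.14].

### API

Orientations are given as [roll, pitch, yaw] about the fixed x, y, z axes, in that order (R = Rz(yaw) Ry(pitch) Rx(roll)).
In Python, from workcell import bot, read_camera gives the robot as it stands.
- The arm moves only by the tool apply_moves, never from a script. Its argument "plan" is one flat list of numbers, 4 for each row, row after row: the shift along the tool's x, y, z in mm, then the turn about the tool's z in degrees. A call has 1 to 10 rows; each row is the pose to reach, as a shift and turn from the pose measured when the call began, along the tool's axes at that moment; what a row does not reach only later rows make up. A row lasts 1/8 s, in which the tool goes at most 62.5 mm and 10.7 degrees, less where a joint would pass 70% of its speed; a pose out of reach is approached as far as the arm can. A call with a gripper value outside its range is refused whole. "gripper" is the finger opening in mm, from 0 to 85.4, set as the call begins (left out, the last holds). The fingers move at their own pace and stop on an object; the grip force is fixed at half the most. Time passes only in rows, so rows that repeat a pose let the fingers close. It gives the time, the measured TCP pose, the force and the opening at its end, in the units of the state.
- bot.state(): the state, without advancing time (a new reading comes with each control period).
- read_camera(name): name is "side" or "top"; returns a dict with "image" (400x640x3 uint8, red, green, blue), "intrinsics" (3x3 intrinsics, pixels), "dist" ([k1, k2, p1, p2, k3] as OpenCV has them; the pictures are not rectified), "T" (4x4, takes a point from camera to world coordinates). Camera axes: x right, y up, looking along -z (the intrinsics and any distortion apply to the point x, -y, -z); pixel columns grow to the right and rows downward; lengths in mm; the calibration is good to about 2 mm. A picture is of the moment at which its call begins. There is no depth.
- bot.sign_off(): hands the job in, once; it reports no verdict.
The state is a dict: "time": time; "joints": joint angles; "joint_vel": joint speeds; "joint_torque": joint torques, N m; "ee_pos": TCP position; "tcp_rot": TCP orientation; "wrist_force": force on the tool from outside, world axes, zero at the start; "torque": the same for the moment, N m; "opening": finger opening in mm.
Only numpy, scipy, OpenCV 4.12 (cv2) and the standard library are available. Lean on these libraries where they do the work, as an engineer would, in place of code of your own. Each camera call takes 0.05 s, during which the arm holds its last target. There are 200 camera calls.

### The job

Put the brown tea cup away in the bamboo rack: press in the sprung latch plate on the sloping guard and slide the guard fully open to the left, stand the cup, kept upright all the way, with its whole foot on the round coaster in the bay, then slide the guard fully shut until its latch springs back out. Do not force the guard past its latch, and leave the frog, the pot of tea picks and the tongs where they are.

Things in the scene. Friction and masses are not known exactly. Their poses are not given: they have to be found in the camera images.
- rack: Fixed three-tier bamboo rack, 240 deep, 380 wide, 185 high; place and yaw vary. Origin: on the table, middle of the front foot edge; x to the back, y left, z up. Tier 1 is an enclosed bay: floor top z 12, walls 10 thick centred at y +-185, front sill x -4 to 10 up to z 30. Front left half (y 0 to 190): fixed clear pane; right half (y -180 to 0): the sliding guard.
- slope_foot (a point): Middle of the lower edge of the bay's sloping front: rack x 0, y 0, z 30. The slope rises backwards 130 long at 40 degrees from horizontal to the roof's edge; outward normal (-sin 40, 0, cos 40) in the rack frame. The shut guard's outer face lies in this plane. Axes: x up the slope, y to the rack's left, z outward normal.
- roof_edge (a point): Middle of the lower front edge of the bay's roof: rack x 100, y 0, z 114. The roof (tier 2) is a board z 114 to 126 from here to the back; tier 3 is a board z 163 to 175 from x 125 back, its rim up to z 185. Small white cups at the back of tier 2 are set dressing. Axes as the rack.
- guard (a joint): Sliding guard: clear pane in a bamboo frame, 180 wide, 118 up the slope, 5 thick, with two handle fins. 0 = shut (rack y -180 to 0), 0.16 m = fully open; slides to the rack's left (+y) over the fixed pane. Friction about 1.2 N, stays where left. Latched, it moves only 4 mm. Closing, the hook cams itself in under the keeper's ramp (about 10 N, last 35 mm) and springs out when fully shut.
- hook (a joint): Sprung latch hook carried by the guard: 0 = out, 0.010 m = fully pressed. Press its plate straight in along the slope's inward normal: 3.5 N to start, 6.3 N at 8 mm. The guard is free while the hook is pressed 6 mm or more; keep pressing until the guard has moved 25 mm.
- hook_plate (a point): Centre of the outer face of the steel latch plate, 28 wide x 34 up the slope; 14 out from the guard's face, 55 up the slope from its lower edge, at rack y -46 with the guard shut. It lies in the 44 mm gap midway between the two fins, which stand 26 farther out. Axes as slope_foot.
- fin_right (a point): Middle of the outer end of the right handle fin: bamboo, 8 thick (rack y), 45 long up the slope, standing 40 out from the guard's face; moves with the guard. Axes as slope_foot.
- fin_left (a point): The same point of the left handle fin, 52 to the left of the right one.
- keeper (a point): Dark steel latch keeper at the roof's edge, fixed: middle of its upright face, which the hook meets. It runs 27 mm to the left from here as a ramp, stands 10 to 28 out from the slope, and covers the slope's top 20 mm. Axes as slope_foot.
- coaster (a point): Centre of the top of a round cork coaster, 80 across, 3 thick, fixed on the bay floor: rack x 85, y -105, z 15, in front of and close under the roof's edge. Axes as the rack.
- cup: Brown glazed cup without handle, open at the top, 46 high, straight sides 52 across above 14 mm, foot 44 across, about 140 g. Origin: centre of its underside, z up. Stands on the table left or right of the rack.
- frog: Terracotta tea-pet frog, 50 x 58 x 49 high, loose; stands on the other side of the rack from the cup. Origin: centre of its underside. Leave alone.
- pick_pot: Dark wooden pot 44 across, 80 high, with thin picks standing out to 143 high; stands loose close beyond the cup, centre 66 to 78 mm from the cup's centre. Origin: centre of its underside. Leave alone.
- tongs: Bamboo tongs 150 long, 5 thick, lying loose on the rack's top tier. Origin: middle, underside. Leave alone.

How it is judged:
By the outcome, as a careful person would: the job done as asked, in the order asked, and still so for the second after the job is handed in, with the robot touching nothing.
It also fails if it takes over 69 s, if anything falls off the work surface, if the arm or the gripper's body presses on something with over 40 N, if the wrist force passes 120 N, or if a joint passes its speed limit or range.

## Working session

There is one attempt and no reset: what is moved stays moved. The work goes in short steps, Python scripts to look and compute and a tool call to move; the robot and the scene stay as the last step left them, time stands still between calls to the robot, and variables do not carry over. Pictures are saved under pics/ and viewed, about 8 in all and at most 12, crops included, and the job is handed in when it is done.

Besides the shell and the picture viewer there is one more tool, called after "Emit:" as name(argument=value, ...) on one line, values as JSON. apply_moves: Moves the arm, as the interface text tells. Its arguments: {"type":"object","properties":{"plan":{"type":"array","items":{"type":"number"}},"gripper":{"type":"number"}},"required":["plan"]}

```bash
ls; mkdir -p pics
python3 - <<'E'
from workcell import bot, read_camera
import cv2,numpy as np
np.set_printoptions(suppress=True,precision=3)
print(bot.state())
for n in ["side","top"]:
    c=read_camera(n); cv2.imwrite(f"pics/{n}0.png",c["image"][:,:,::-1]); print(n,c["intrinsics"],c["dist"],c["T"])
E
```

```text
pics
{'time': 0.0, 'joints': array([ 0.958,  0.105,  0.096,  1.564, -0.   ,  1.353]), 'joint_vel': array([ 0.   , -0.001, -0.001,  0.   ,  0.001, -0.   ]), 'joint_torque': array([  0.003, -55.692,  50.365,   0.017,  -0.   ,  -0.   ]), 'ee_pos': array([230.575, 553.563, 230.528]), 'tcp_rot': array([-3.14 , -0.   ,  2.747]), 'wrist_force': array([ 0.312, -0.407, -0.639]), 'torque': array([0.055, 0.005, 0.016]), 'opening': 85.62186620466115}
side [[362.296   0.    325.174]
 [  0.    362.296 197.831]
 [  0.      0.      1.   ]] [-0.021  0.     0.     0.     0.   ] [[ -0.981   0.15   -0.125 481.081]
 [ -0.195  -0.722   0.664 659.831]
 [  0.009   0.675   0.737 859.415]
 [  0.      0.      0.      1.   ]]
top [[428.995   0.    312.868]
 [  0.    428.995 199.597]
 [  0.      0.      1.   ]] [0.03 0.   0.   0.   0.  ] [[  -0.018    0.986   -0.165  447.759]
 [  -1.      -0.014    0.026   32.089]
 [   0.024    0.165    0.986 1159.825]
 [   0.       0.       0.       1.   ]]
```

View pics/side0.png

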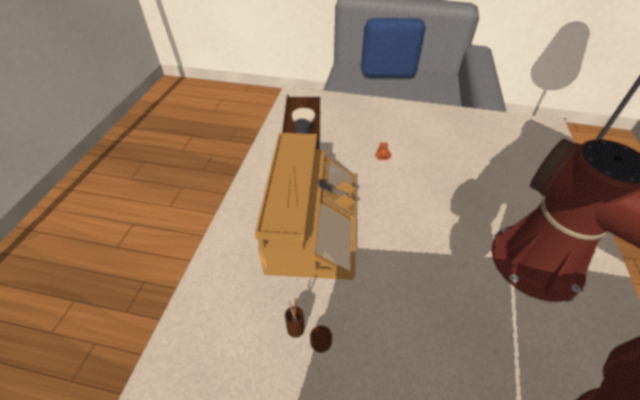

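View pics/top0.png

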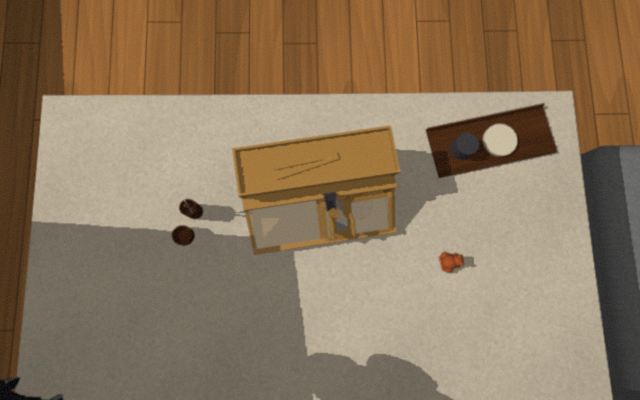

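The side view shows the rack at about (305,215), the pot at (295,320) and the cup at (321,338). In the top view the rack is at (320,185), the cup at (183,236), the pot at (191,209) and the frog at (451,262). Next I'll enlarge crops of both.

```bash
cat > h.py <<'E'
import numpy as np, cv2
from workcell import bot, read_camera
np.set_printoptions(suppress=True,precision=2)
CV=np.diag([1.,-1,-1])
def ray(c,px):
    p=cv2.undistortPoints(np.array(px,float).reshape(-1,1,2),c["intrinsics"],np.array(c["dist"]))[:,0]
    d=np.c_[p,np.ones(len(p))]@CV@c["T"][:3,:3].T
    return c["T"][:3,3],d
def onz(c,px,z):
    o,d=ray(c,px); z=np.broadcast_to(z,len(d)); return o+d*((z-o[2])/d[:,2])[:,None]
def proj(c,P):
    P=np.atleast_2d(P); q=(P-c["T"][:3,3])@c["T"][:3,:3]@CV
    return cv2.projectPoints(q,np.zeros(3),np.zeros(3),c["intrinsics"],np.array(c["dist"]))[0][:,0]
def tri(c1,p1,c2,p2):
    A=[];b=[]
    for c,p in((c1,p1),(c2,p2)):
        o,d=ray(c,[p]); d=d[0]/np.linalg.norm(d[0]); M=np.eye(3)-np.outer(d,d); A.append(M); b.append(M@o)
    return np.linalg.lstsq(np.vstack(A),np.hstack(b),rcond=None)[0]
E
python3 - <<'E'
from h import *
a=cv2.imread("pics/top0.png")[115:265,225:410]; b=cv2.imread("pics/side0.png")[120:290,245:375]
cv2.imwrite("pics/topc.png",cv2.resize(a,None,fx=4,fy=4,interpolation=cv2.INTER_CUBIC))
cv2.imwrite("pics/sidec.png",cv2.resize(b,None,fx=3.5,fy=3.5,interpolation=cv2.INTER_CUBIC))
E
```

```text
(no output)
```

View pics/topc.png

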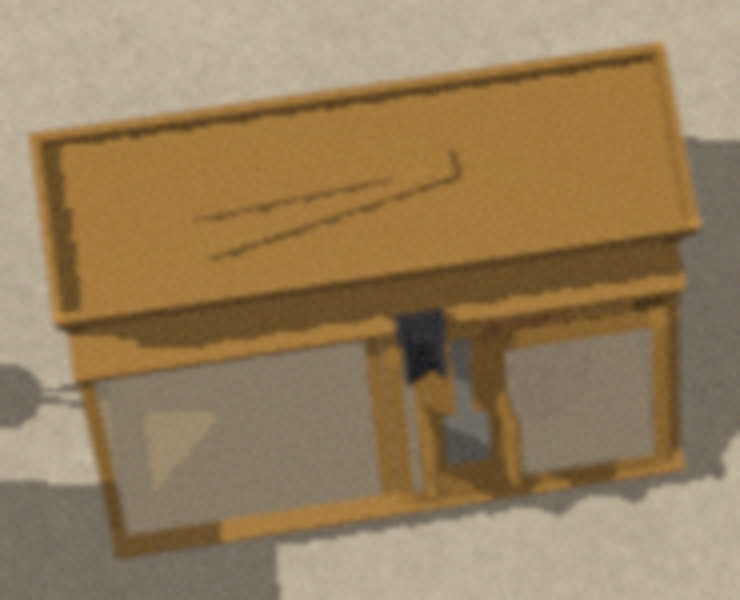

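View pics/sidec.png

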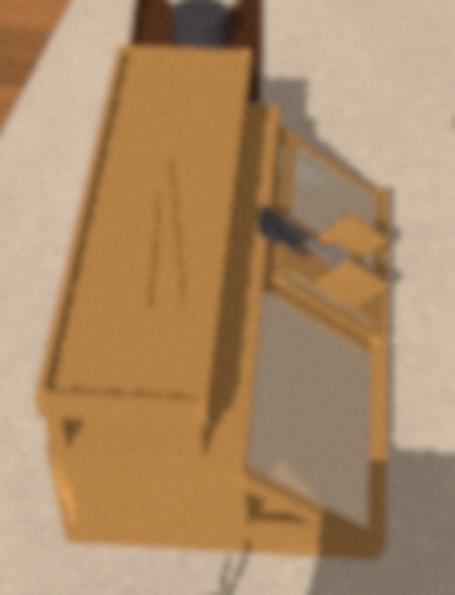

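Run:
```python
from h import *
t=read_camera("top"); s=read_camera("side")
T=np.array([[33,133],[661,43],[698,228],[58,325]])/4+[225,115]
S=np.array([[45,390],[123,47],[251,49],[205,401]])/3.5+[245,120]
loc=np.array([[240,190],[240,-190],[125,-190],[125,190]],float)
for c,p in((t,T),(s,S)):
    w=onz(c,p-.4,185); print(w, [np.linalg.norm(w[i]-w[(i+1)%4]) for i in range(4)])
    # rigid fit
    a=loc-loc.mean(0); b=w[:,:2]-w[:,:2].mean(0)
    y=np.arctan2((a[:,0]*b[:,1]-a[:,1]*b[:,0]).sum(),(a*b).sum()); R=np.array([[np.cos(y),-np.sin(y)],[np.sin(y),np.cos(y)]])
    print("yaw",y,"org",w[:,:2].mean(0)-R@loc.mean(0))
# front sill bottom edge candidates
print(onz(t,np.array([[118,556],[684,468]])/4+[225,115],30), onz(t,np.array([[118,556],[684,468]])/4+[225,115],0))
# objects
for n,c in(("top",t),("side",s)):
    im=c["image"].astype(int); r,g,b=im[...,0],im[...,1],im[...,2]
    m=((r+g+b<190)&(r>b+12)).astype(np.uint8)
    k,l,st,ce=cv2.connectedComponentsWithStats(m)
    for i in range(1,k):
        if st[i,4]>60: print(n,st[i],ce[i],onz(c,[ce[i]],46),onz(c,[ce[i]],0))
```

```text
[[ 736.15  191.09  185.  ]
 [ 787.37 -180.28  185.  ]
 [ 674.37 -196.71  185.  ]
 [ 621.96  175.47  185.  ]] [np.float64(374.89222138901283), np.float64(114.1937660138131), np.float64(375.85140715642143), np.float64(115.25392492869844)]
yaw 0.13862004093764646 org [524.21 -27.83]
[[ 729.02  187.43  185.  ]
 [ 781.07 -179.43  185.  ]
 [ 672.55 -199.43  185.  ]
 [ 622.81  174.75  185.  ]] [np.float64(370.53346800927926), np.float64(110.356566840994), np.float64(377.4707749953631), np.float64(106.96798576852161)]
yaw 0.1376763176614568 org [520.59 -29.21]
[[ 495.26  156.71   30.  ]
 [ 546.72 -216.43   30.  ]] [[ 496.52  160.02    0.  ]
 [ 549.35 -223.02    0.  ]]
top [    0     0    62   381 12810] [ 18.97 150.44] [[774.72 765.79  46.  ]] [[788.22 796.09   0.  ]]
top [ 427  104  130   74 4514] [491.31 140.26] [[ 790.16 -483.76   46.  ]] [[ 804.3  -505.06    0.  ]]
top [180 200  23  19 296] [191.23 209.09] [[613.53 319.24  46.  ]] [[620.37 331.1    0.  ]]
top [172 226  23  19 340] [182.81 235.3 ] [[545.75 338.64  46.  ]] [[549.8 351.3   0. ]]
side [284  98  35  36 642] [301.44 112.88] [[ 795.98 -492.02   46.  ]] [[ 813.79 -557.16    0.  ]]
side [ 530  135  110  113 5976] [582.96 191.3 ] [[-173.25 -265.49   46.  ]] [[-210.26 -317.82   -0.  ]]
side [ 98 141  21  20  69] [108.04 150.1 ] [[1398.74 -139.35   46.  ]] [[1450.63 -184.54    0.  ]]
side [ 492  205  105   96 5072] [538.69 258.81] [[16.67 28.35 46.  ]] [[-9.6  -7.36  0.  ]]
side [286 307  18  29 366] [295.04 322.26] [[610.92 325.55  46.  ]] [[618.26 306.65   0.  ]]
side [311 326  21  26 439] [321.03 338.51] [[544.2  350.64  46.  ]] [[547.77 333.16   0.  ]]
side [ 577  337   63   63 2196] [619.5 374.5] [[-100.81  303.86   46.  ]] [[-133.71  283.73    0.  ]]
```

Measured: the rack origin is about (524,-28.5) with yaw 0.138. The cup is about (546.5,343.7) and the pot (613.5,321.7), 70.5 mm apart, which fits the given 66 to 78. Next I'll check the rack model by overlaying its key points on both views.

```bash
cat >> h.py <<'E'
O=np.array([524.,-28.5,0]); YAW=0.138
RR=np.array([[np.cos(YAW),-np.sin(YAW),0],[np.sin(YAW),np.cos(YAW),0],[0,0,1]])
def rk(P): return np.atleast_2d(P)@RR.T+O
def inv(P): return (np.atleast_2d(P)-O)@RR
C,S=np.cos(np.radians(40)),np.sin(np.radians(40))
def slope(u,y,n): return np.array([u*C-n*S,y,30+u*S+n*C])
def tool(dw,rot):
    from scipy.spatial.transform import Rotation as R
    return R.from_euler("xyz",rot).as_matrix().T@np.asarray(dw,float)
E
python3 - <<'E'
from h import *
pts=[slope(55,-46,14)]+[slope(55+d,y,40) for y in(-72,-20) for d in(-22,22)]+[(100,-180,126),(100,180,126),(125,190,185),(125,-190,185),(240,190,185),(240,-190,185),(-4,190,30),(-4,-190,30),slope(130,-46,14),slope(0,0,0),slope(118,0,0),slope(118,-180,0),slope(0,-180,0)]
W=rk(pts); print(W[:5])
out=[]
for n,(x0,y0,w,h) in(("top",(225,115,185,150)),("side",(245,120,130,170))):
    c=read_camera(n); im=c["image"][y0:y0+h,x0:x0+w,::-1]
    f=3.4; im=cv2.resize(im,None,fx=f,fy=f,interpolation=cv2.INTER_CUBIC)
    for i,p in enumerate(proj(c,W)):
        q=(p-[x0,y0]+.5)*f; cv2.drawMarker(im,tuple(int(v) for v in q),(0,0,255) if i<5 else (255,0,0),cv2.MARKER_CROSS,9,1)
    out.append(cv2.resize(im,(int(im.shape[1]*1.),im.shape[0])))
H=max(o.shape[0] for o in out); out=[cv2.copyMakeBorder(o,0,H-o.shape[0],0,0,0) for o in out]
a=np.hstack(out); a=cv2.resize(a,None,fx=min(1,800/a.shape[1]),fy=min(1,800/a.shape[1])); cv2.imwrite("pics/ov1.png",a)
E
```

```text
[[563.15 -69.5   76.08]
 [533.48 -99.87  81.85]
 [566.86 -95.24 110.14]
 [526.32 -48.37  81.85]
 [559.71 -43.73 110.14]]
```

View pics/ov1.png

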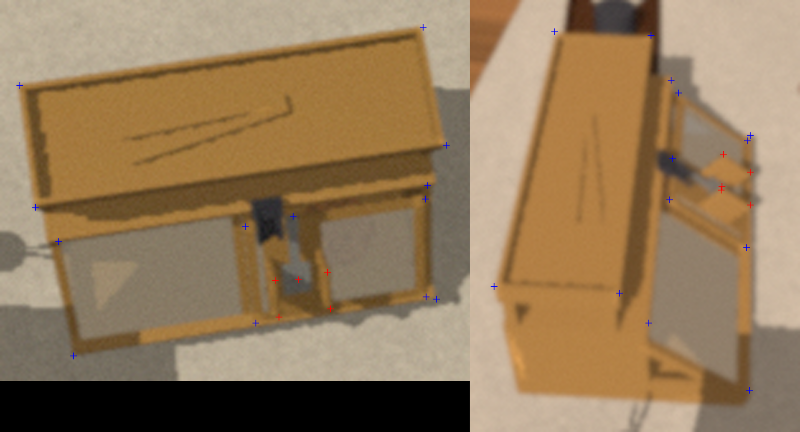

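The overlay agrees with the model to about 2 to 3 mm; the fins sit slightly robot-ward and left of the prediction, so I'll shift the origin to (523,-26.5). I'll press with the fingers shut and the jaws along rack x, which puts 22 mm of finger in the 44 mm gap.

```bash
sed -i 's/^O=.*; YAW/O=np.array([523.,-26.5,0]); YAW/' h.py
python3 - <<'E'
from h import *
st=bot.state(); rot=st["tcp_rot"]
T=rk([19.5,-46,225])[0]; print(T, tool(T-st["ee_pos"],rot), "turn",np.degrees(rot[2]-(np.pi/2+YAW)))
E
```

```text
[548.64 -69.38 225.  ] [-533.15 -452.92    6.2 ] turn 59.47389700923776
```

Emit:
apply_moves(plan=[-45,-38,0,6,-90,-76,0,12,-135,-115,0,18,-180,-153,0,24,-225,-191,0,30,-270,-230,0,36,-315,-268,0,42,-360,-306,0,48,-405,-345,0,54,-450,-383,0,59.5], gripper=0)

```text
time: 1.55
ee_pos: [499.4, 25.2, 231.4]
tcp_rot: [3.141, 0.0, 1.705]
wrist_force: [0.8, 0.5, 0.1]
opening: -0.2
```

```bash
cat > st.py <<'E'
import sys
from h import *
st=bot.state(); rot=st["tcp_rot"]
print("t",round(st["time"],2),"pos",st["ee_pos"],"rot",rot,"rack",inv(st["ee_pos"])[0],"F rack",RR.T@st["wrist_force"],"open",round(st["opening"],1))
if len(sys.argv)>3:
    T=rk([float(v) for v in sys.argv[1:4]])[0]; print("shift",tool(T-st["ee_pos"],rot))
print("turn to jaws-x",np.degrees(rot[2]-(np.pi/2+YAW)))
E
python3 st.py 19.5 -46 130
```

```text
t 1.55 pos [499.42  25.17 231.36] rot [3.14 0.   1.7 ] rack [-16.25  54.42 231.36] F rack [0.9  0.42 0.09] open -0.2
shift [-100.24   36.12  101.42]
turn to jaws-x -0.23314713564942244
```

Emit:
apply_moves(plan=[-40,14,20,0,-75,27,50,0,-100,36,80,0,-100,36,100,0,-100,36,101,0,-100,36,101,0])

```text
time: 2.3
ee_pos: [548.7, -68.5, 131.5]
tcp_rot: [3.14, 0.001, 1.706]
wrist_force: [-0.2, -0.0, -0.2]
opening: -0.2
```

```bash
python3 st.py 19.5 -46 79
python3 - <<'E'
from h import *
out=[]
for n,(x0,y0,w,h) in(("top",(290,170,110,90)),("side",(300,140,80,90))):
    c=read_camera(n); im=c["image"][y0:y0+h,x0:x0+w,::-1]
    im=cv2.resize(im,None,fx=4,fy=4,interpolation=cv2.INTER_CUBIC)
    p=proj(c,bot.state()["ee_pos"])[0]; q=(p-[x0,y0]+.5)*4; cv2.drawMarker(im,tuple(int(v) for v in q),(0,0,255),cv2.MARKER_CROSS,9,1); out.append(im)
cv2.imwrite("pics/h1.png",np.hstack(out))
E
```

```text
t 2.3 pos [548.7  -68.46 131.53] rot [3.14 0.   1.71] rack [ 19.68 -45.1  131.53] F rack [-0.16 -0.03 -0.19] open -0.2
shift [-0.86 -0.25 52.53]
turn to jaws-x -0.17592963999380673
```

View pics/h1.png

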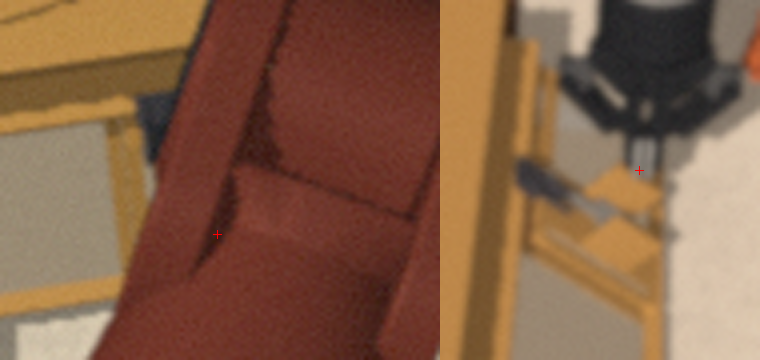

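The side view shows the closed fingertip at (640,170), above and just right of the gap between the fins; the wide knuckles lie along rack x. I'll descend into the gap.

Emit:
apply_moves(plan=[-1,0,15,0,-1,0,30,0,-1,0,40,0,-1,0,48,0,-1,0,50,0,-1,0,50,0])

```text
time: 3.15
ee_pos: [549.4, -69.8, 82.1]
tcp_rot: [3.139, 0.001, 1.706]
wrist_force: [0.9, -0.7, 0.5]
opening: -0.2
```

```bash
python3 st.py
```

```text
t 3.15 pos [549.44 -69.8   82.06] rot [3.14 0.   1.71] rack [ 20.24 -46.52  82.06] F rack [ 0.77 -0.78  0.52] open -0.2
turn to jaws-x -0.1792093936718107
```

Now press along the inward normal in small steps.

Emit:
apply_moves(plan=[0,2,2.4,0,0,4,4.8,0,0,5,6,0,0,5,6,0])

```text
time: 3.65
ee_pos: [554.4, -69.1, 76.0]
tcp_rot: [3.139, 0.001, 1.706]
wrist_force: [-0.4, -0.4, -0.3]
opening: 0.1
```

```bash
python3 st.py
```

```text
t 3.65 pos [554.43 -69.1   75.96] rot [3.14 0.   1.71] rack [ 25.27 -46.52  75.96] F rack [-0.5  -0.31 -0.3 ] open 0.1
turn to jaws-x -0.1744980838561527
```

Emit:
apply_moves(plan=[0,1,1.2,0,0,2,2.4,0,0,2,2.4,0])

```text
time: 4.03
ee_pos: [556.4, -68.9, 73.7]
tcp_rot: [3.139, 0.001, 1.706]
wrist_force: [-2.4, -0.2, 2.8]
opening: 0.1
```

Emit:
apply_moves(plan=[0,1,1.2,0,0,2,2.4,0,0,2,2.4,0])

```text
time: 4.4
ee_pos: [558.5, -68.6, 71.3]
tcp_rot: [3.139, 0.001, 1.706]
wrist_force: [-3.0, 0.2, 4.4]
opening: -0.1
```

```bash
python3 st.py
```

```text
t 4.4 pos [558.45 -68.61  71.32] rot [3.14 0.   1.71] rack [ 29.32 -46.59  71.32] F rack [-2.94  0.65  4.44] open -0.1
turn to jaws-x -0.17411154825793282
```

The plate is in about 4 to 5 mm (5.3 N along the normal). Press about 3.5 mm more, then slide left.

Emit:
apply_moves(plan=[0,1.2,1.4,0,0,2.4,2.8,0,0,2.4,2.8,0])

```text
time: 4.78
ee_pos: [560.8, -68.3, 68.5]
tcp_rot: [3.14, 0.001, 1.706]
wrist_force: [-3.8, -0.1, 4.2]
opening: -0.2
```

```bash
python3 st.py
```

```text
t 4.78 pos [560.85 -68.29  68.45] rot [3.14 0.   1.71] rack [ 31.74 -46.6   68.45] F rack [-3.75  0.37  4.25] open -0.2
turn to jaws-x -0.1733070298004357
```

Emit:
apply_moves(plan=[0,0.6,0.8,0,5,0.6,0.8,0,9,0.6,0.8,0,13,0.6,0.8,0,17,0.6,0.8,0,20,0.6,0.8,0])

```text
time: 5.52
ee_pos: [558.7, -48.6, 67.7]
tcp_rot: [3.14, 0.002, 1.706]
wrist_force: [-3.9, -1.4, 4.8]
opening: 0.3
```

```bash
python3 st.py
```

```text
t 5.53 pos [558.74 -48.59  67.72] rot [3.14 0.   1.71] rack [ 32.36 -26.8   67.72] F rack [-4.04 -0.82  4.77] open 0.3
turn to jaws-x -0.18130498042051438
```

The sideways force is only about 1 N, so the guard is sliding freely. Keep pressing for another 30 mm.

Emit:
apply_moves(plan=[5,0,0,0,10,0,0,0,16,0,0,0,22,0,0,0,28,0,0,0,34,0,0,0,40,0,0,0,40,0,0,0])

```text
time: 6.52
ee_pos: [553.2, -8.0, 67.6]
tcp_rot: [3.14, 0.001, 1.706]
wrist_force: [-3.7, 0.3, 5.0]
opening: -0.2
```

```bash
python3 st.py
```

```text
t 6.53 pos [553.23  -8.01  67.6 ] rot [3.14 0.   1.71] rack [32.49 14.16 67.6 ] F rack [-3.62  0.82  5.04] open -0.2
turn to jaws-x -0.13422963224582085
```

Emit:
apply_moves(plan=[8,-1,-1.2,0,17,-2,-2.4,0,27,-3,-3.6,0,37,-4,-4.8,0,47,-4,-4.8,0,57,-4,-4.8,0,67,-4,-4.8,0,77,-4,-4.8,0,87,-4,-4.8,0,92,-4,-4.8,0])

```text
time: 7.78
ee_pos: [536.7, 83.3, 72.2]
tcp_rot: [3.14, 0.001, 1.707]
wrist_force: [-2.6, -1.8, 4.0]
opening: 0.2
```

```bash
python3 st.py
```

```text
t 7.78 pos [536.67  83.31  72.22] rot [3.14 0.   1.71] rack [ 28.64 106.88  72.22] F rack [-2.8  -1.45  3.98] open 0.2
turn to jaws-x -0.10970189466400904
```

Emit:
apply_moves(plan=[4,0,0,0,8,0,0,0,11,0,0,0,14,0,0,0,14,0,0,0])

```text
time: 8.4
ee_pos: [534.8, 97.3, 72.2]
tcp_rot: [3.14, 0.001, 1.707]
wrist_force: [-3.3, -1.9, 3.1]
opening: -0.3
```

```bash
python3 st.py
```

```text
t 8.4 pos [534.78  97.32  72.22] rot [3.14 0.   1.71] rack [ 28.7  121.02  72.22] F rack [-3.49 -1.48  3.13] open -0.3
turn to jaws-x -0.10372732462969814
```

Emit:
apply_moves(plan=[1.5,0,0,0,3,0,0,0,3,0,0,0])

```text
time: 8.78
ee_pos: [534.4, 100.5, 72.2]
tcp_rot: [3.14, 0.001, 1.707]
wrist_force: [-3.1, -2.4, 3.5]
opening: 0.1
```

Emit:
apply_moves(plan=[1,0,0,0,2,0,0,0,2,0,0,0])

```text
time: 9.15
ee_pos: [534.3, 100.9, 72.2]
tcp_rot: [3.14, 0.004, 1.706]
wrist_force: [-1.9, -10.9, 3.0]
opening: -0.1
```

Emit:
apply_moves(plan=[1,0,0,0,2,0,0,0,2,0,0,0])

```text
time: 9.52
ee_pos: [534.3, 100.9, 72.3]
tcp_rot: [3.14, 0.008, 1.705]
wrist_force: [-2.1, -14.9, 2.9]
opening: -0.0
```

The guard stopped at rack y 124.7, about where I predicted for full travel, and the force rose there. Back off, lift, and go to the cup.

Emit:
apply_moves(plan=[-4,-1,-2,0,-6,-2,-8,0,-8,-3,-40,0,-8,-3,-80,0,-8,-3,-110,0,-8,-3,-120,0])

```text
time: 10.28
ee_pos: [533.2, 93.7, 194.6]
tcp_rot: [3.137, 0.008, 1.705]
wrist_force: [-0.3, -0.6, -0.3]
opening: -0.1
```

Run:
```python
from h import *
st=bot.state(); print(st["ee_pos"],st["time"])
out=[]
for n,(x0,y0,w,h) in(("top",(160,160,250,105)),("side",(245,130,125,230))):
    c=read_camera(n)
    im=c["image"].astype(int); r,g,b=im[...,0],im[...,1],im[...,2]
    m=((r+g+b<190)&(r>b+12)).astype(np.uint8); k,l,s,ce=cv2.connectedComponentsWithStats(m)
    for i in range(1,k):
        if 150<s[i,4]<700: print(n,s[i],ce[i])
    im=c["image"][y0:y0+h,x0:x0+w,::-1]; out.append(cv2.resize(im,None,fx=2,fy=2,interpolation=cv2.INTER_CUBIC))
H=max(o.shape[0] for o in out); cv2.imwrite("pics/g1.png",np.hstack([cv2.copyMakeBorder(o,0,H-o.shape[0],0,0,0) for o in out]))
T=np.array([540.8,345.6,180]); print(tool(T-st["ee_pos"],st["tcp_rot"]), np.degrees(st["tcp_rot"][2]-2.824))
```

```text
[533.23  93.73 194.55] 10.275
top [180 200  19  18 240] [189.53 208.7 ]
top [172 226  22  19 330] [182.62 235.29]
top [440 253  23  17 222] [450.03 260.  ]
side [331   8  59  61 473] [360.43  47.26]
side [284  98  35  36 595] [301.09 112.78]
side [286 307  18  29 345] [295.05 322.34]
side [311 326  21  26 432] [320.92 338.42]
[248.72  41.1   12.67] -64.12376432566819
```

View pics/g1.png

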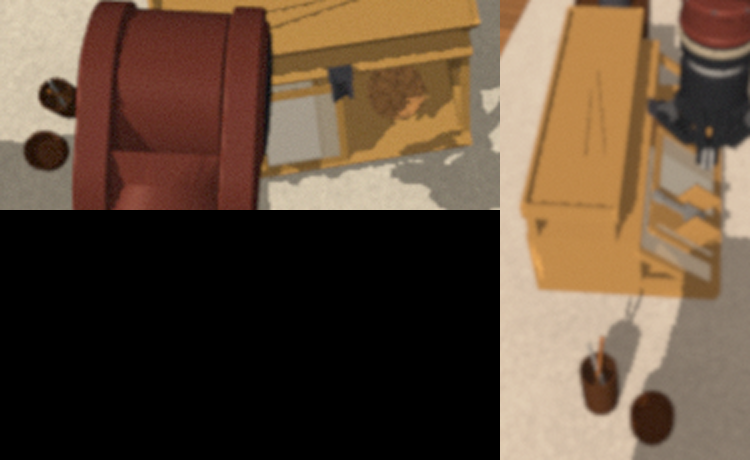

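The view shows the guard open and the coaster visible at top pixel about (358,206). The cup and pot are unmoved. Go above the cup.

Emit:
apply_moves(plan=[36,6,0,-9,72,12,0,-18,108,18,0,-27,144,24,0,-36,180,30,0,-45,215,36,0,-54,249,41,0,-63,249,41,30,-64,249,41,50,-64,249,41,50,-64], gripper=85)

```text
time: 11.62
ee_pos: [538.7, 344.6, 138.0]
tcp_rot: [-3.132, 0.002, 2.821]
wrist_force: [0.4, 0.4, 1.4]
opening: 84.9
```

Run:
```python
from h import *
st=bot.state(); print(st["ee_pos"],st["tcp_rot"],st["time"],st["opening"])
t=read_camera("top"); 
print("coaster",inv(onz(t,[[358.5,206]],15)))
c=read_camera("side"); p=proj(c,st["ee_pos"])[0]; x0,y0=250,230
im=cv2.resize(c["image"][y0:y0+140,x0:x0+140,::-1],None,fx=4,fy=4,interpolation=cv2.INTER_CUBIC)
cv2.drawMarker(im,tuple(int(v) for v in (p-[x0,y0]+.5)*4),(0,0,255),cv2.MARKER_CROSS,12,1); cv2.imwrite("pics/c1.png",im)
T=np.array([540.8,345.6,20]); print(tool(T-st["ee_pos"],st["tcp_rot"]))
```

```text
[538.67 344.57 137.98] [-3.13  0.    2.82] 11.625 84.87781081022072
coaster [[  82.98 -107.46   15.  ]]
[ -1.41   2.73 117.96]
```

View pics/c1.png

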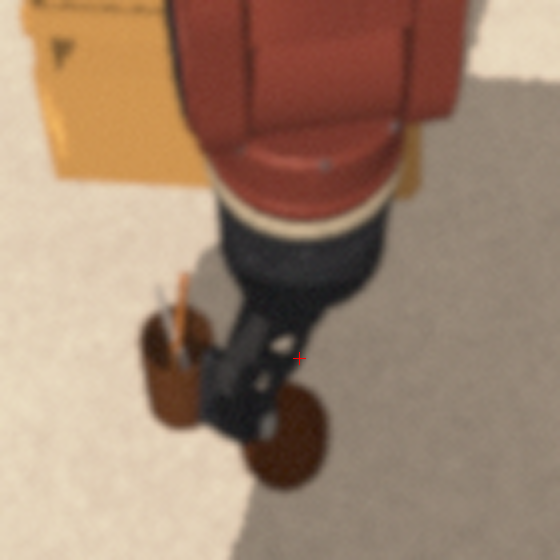

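The gripper is over the cup with the jaws perpendicular to the line from cup to pot, and the measured coaster centre agrees with the model to 3 mm. Descend and grip.

Emit:
apply_moves(plan=[-1.4,2.7,20,0,-1.4,2.7,45,0,-1.4,2.7,70,0,-1.4,2.7,90,0,-1.4,2.7,108,0,-1.4,2.7,118,0,-1.4,2.7,119,0])

```text
time: 12.6
ee_pos: [542.6, 346.1, 21.6]
tcp_rot: [-3.135, 0.005, 2.821]
wrist_force: [0.4, -0.1, -0.2]
opening: 85.0
```

Emit:
apply_moves(plan=[0,0,0,0,0,0,0,0,0,0,0,0,0,0,0,0,0,0,0,0,0,0,0,0], gripper=40)

```text
time: 13.35
ee_pos: [543.5, 346.5, 23.1]
tcp_rot: [-3.136, 0.007, 2.821]
wrist_force: [-1.6, -0.6, 6.1]
opening: 50.9
```

Gripped at 50.9 mm opening. Lift.

Emit:
apply_moves(plan=[0,0,-4,0,0,0,-12,0,0,0,-25,0,0,0,-45,0,0,0,-70,0,0,0,-100,0,0,0,-130,0,0,0,-150,0,0,0,-155,0,0,0,-155,0])

```text
time: 14.6
ee_pos: [542.6, 347.6, 177.6]
tcp_rot: [-3.136, 0.007, 2.821]
wrist_force: [-0.0, -0.4, -2.5]
opening: 51.1
```

Run:
```python
from h import *
st=bot.state(); print(st["ee_pos"],st["tcp_rot"],st["wrist_force"],st["opening"])
c=read_camera("side"); p=proj(c,st["ee_pos"])[0]; print(p); x0,y0=max(0,int(p[0])-70),max(0,min(260,int(p[1])-70))
im=cv2.resize(c["image"][y0:y0+140,x0:x0+140,::-1],None,fx=4,fy=4,interpolation=cv2.INTER_CUBIC)
cv2.drawMarker(im,tuple(int(v) for v in (p-[x0,y0]+.5)*4),(0,0,255),cv2.MARKER_CROSS,12,1); cv2.imwrite("pics/c2.png",im)
T=rk([57,-106,st["ee_pos"][2]])[0]; print(T,tool(T-st["ee_pos"],st["tcp_rot"]),np.degrees(st["tcp_rot"][2]-np.pi-YAW))
```

```text
[542.65 347.58 177.63] [-3.14  0.01  2.82] [-0.05 -0.38 -2.45] 51.089333730720504
[322.17 311.57]
[ 594.04 -123.65  177.63] [-197.39 -430.96    3.78] -26.291244440945494
```

View pics/c2.png

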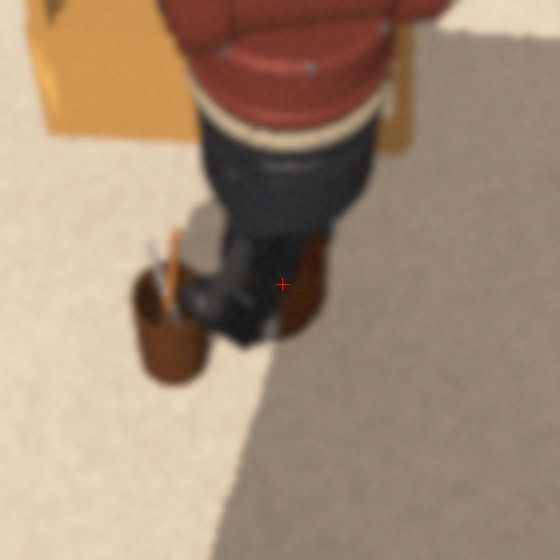

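The cup is held upright and the pot is undisturbed. Carry it over the bay.

Emit:
apply_moves(plan=[-12,-26,0,-2,-35,-76,0,-5,-60,-130,0,-8,-85,-186,0,-12,-110,-240,0,-15,-135,-295,0,-18,-160,-350,0,-21,-180,-394,0,-24,-193,-422,0,-26,-196,-431,0,-26.3])

```text
time: 15.9
ee_pos: [591.7, -125.0, 179.3]
tcp_rot: [-3.134, 0.001, -3.005]
wrist_force: [0.2, -0.1, -2.0]
opening: 50.8
```

Run:
```python
from h import *
st=bot.state(); print(st["time"],st["ee_pos"],inv(st["ee_pos"]),st["tcp_rot"],st["opening"])
T=rk([57,-106,60])[0]; print(tool(T-st["ee_pos"],st["tcp_rot"]),np.degrees(st["tcp_rot"][2]+np.pi-YAW))
```

```text
15.9 [ 591.7  -124.96  179.27] [[  54.5  -106.97  179.27]] [-3.13  0.   -3.01] 50.75099861265036
[ -2.43   1.84 119.26] -0.10640843547296694
```

Emit:
apply_moves(plan=[-2,2,20,0,-2.4,1.8,45,0,-2.4,1.8,70,0,-2.4,1.8,95,0,-2.4,1.8,112,0,-2.4,1.8,118,0,-2.4,1.8,119,0])

```text
time: 16.77
ee_pos: [594.0, -123.3, 60.2]
tcp_rot: [-3.134, 0.001, -3.005]
wrist_force: [0.0, -0.6, -1.5]
opening: 50.5
```

```bash
python3 st.py 57 -106 40
python3 - <<'E'
from h import *
c=read_camera("side"); p=proj(c,bot.state()["ee_pos"])[0]; x0,y0=int(p[0])-70,int(p[1])-70
im=cv2.resize(c["image"][y0:y0+140,x0:x0+140,::-1],None,fx=4,fy=4,interpolation=cv2.INTER_CUBIC); cv2.imwrite("pics/p1.png",im)
E
```

```text
t 16.77 pos [ 594.04 -123.31   60.19] rot [-3.13  0.   -3.01] rack [  57.04 -105.67   60.19] F rack [-0.08 -0.61 -1.53] open 50.5
shift [ 0.05 -0.19 20.19]
turn to jaws-x -270.08678607813914
```

View pics/p1.png

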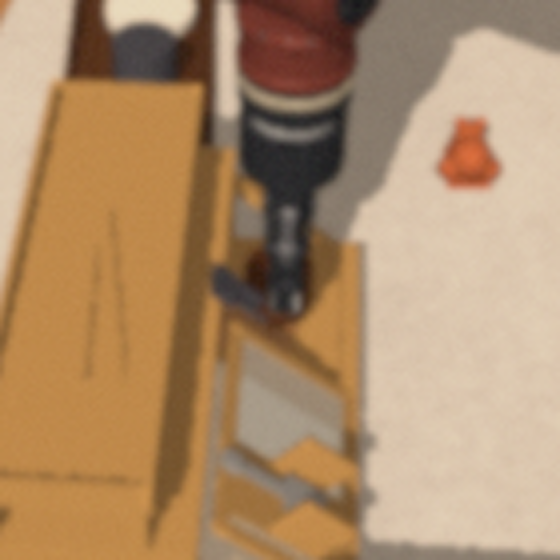

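The cup is in the opening with the finger clear of the keeper at (240,290). The cup sits about 3 mm behind the tool centre. Lower it to the coaster.

Emit:
apply_moves(plan=[0,0,6,0,0,0,12,0,0,0,17,0,0,0,19.5,0,0,0,19.5,0])

```text
time: 17.45
ee_pos: [594.2, -123.7, 40.9]
tcp_rot: [-3.134, 0.001, -3.005]
wrist_force: [-0.2, -0.4, -1.2]
opening: 50.6
```

Emit:
apply_moves(plan=[0,0,1,0,0,0,1.5,0,0,0,1.5,0])

```text
time: 17.82
ee_pos: [594.2, -123.7, 39.4]
tcp_rot: [-3.134, 0.001, -3.005]
wrist_force: [0.4, -0.4, -1.6]
opening: 50.7
```

Emit:
apply_moves(plan=[0,0,0.7,0,0,0,1.2,0,0,0,1.2,0])

```text
time: 18.2
ee_pos: [594.3, -123.7, 38.3]
tcp_rot: [-3.134, 0.001, -3.005]
wrist_force: [0.4, -0.3, -1.8]
opening: 50.6
```

Emit:
apply_moves(plan=[0,0,0.7,0,0,0,1.2,0,0,0,1.2,0])

```text
time: 18.58
ee_pos: [594.4, -123.7, 38.2]
tcp_rot: [-3.134, 0.001, -3.005]
wrist_force: [-4.0, 1.3, 8.2]
opening: 51.0
```

Contact came at z 38.2, as expected for the cup standing on the coaster. Release and lift out.

Emit:
apply_moves(plan=[0,0,0,0,0,0,0,0,0,0,0,0,0,0,0,0,0,0,0,0], gripper=72)

```text
time: 19.2
ee_pos: [594.3, -123.8, 38.1]
tcp_rot: [-3.134, 0.001, -3.005]
wrist_force: [-0.2, 0.3, -0.4]
opening: 71.8
```

Emit:
apply_moves(plan=[0,0,-8,0,0,0,-25,0,0,0,-50,0,15,0,-80,0,60,0,-110,0,110,0,-125,0,160,0,-130,0,200,0,-130,0,200,0,-130,0])

```text
time: 20.32
ee_pos: [394.8, -150.5, 169.6]
tcp_rot: [-3.132, 0.003, -3.007]
wrist_force: [1.1, -0.4, 0.1]
opening: 72.4
```

```bash
python3 st.py
python3 - <<'E'
from h import *
t=read_camera("top"); x0,y0=315,160
im=t["image"][y0:y0+100,x0:x0+100,::-1]; cv2.imwrite("pics/p2.png",cv2.resize(im,None,fx=6,fy=6,interpolation=cv2.INTER_CUBIC))
hsv=cv2.cvtColor(t["image"],cv2.COLOR_RGB2HSV); i=t["image"].astype(int)
m=((i.sum(2)<190)&(i[...,0]>i[...,2]+12)).astype(np.uint8); k,l,s,ce=cv2.connectedComponentsWithStats(m)
for j in range(1,k):
    if s[j,4]>30 and 300<ce[j,0]<420: print(s[j],ce[j],inv(onz(t,[ce[j]],45)))
print(proj(t,rk([[85,-105,15],[60,-105,61],[83,-105,61]])))
E
```

```text
t 20.32 pos [ 394.79 -150.49  169.61] rot [-3.13  0.   -3.01] rack [-144.05 -105.18  169.61] F rack [ 1.03 -0.57  0.14] open 72.4
turn to jaws-x -270.2015547613118
[351 201  21  21 347] [360.99 211.4 ] [[  63.92 -106.84   45.  ]]
[[357.48 205.41]
 [361.38 212.13]
 [359.84 203.47]]
```

View pics/p2.png

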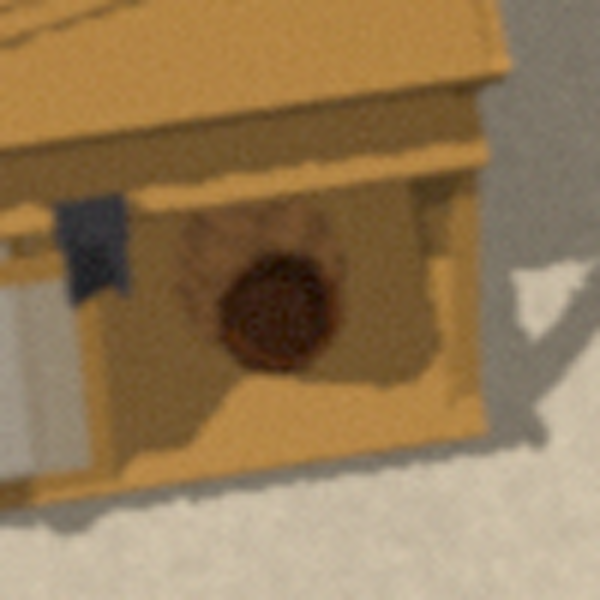

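The cup stands upright on the coaster at about rack (63,-106), forward of centre as planned. Now nudge it back to about x 83 with the fingers shut.

```bash
python3 st.py 19 -106 100; python3 st.py 19 -106 33
```

```text
t 20.38 pos [ 395.89 -150.54  169.5 ] rot [-3.13  0.   -3.01] rack [-142.96 -105.38  169.5 ] F rack [ 0.85 -0.31 -0.38] open 72.0
shift [-161.73    0.58   70.03]
turn to jaws-x -270.1807289834332
t 20.38 pos [ 395.89 -150.54  169.5 ] rot [-3.13  0.   -3.01] rack [-142.96 -105.38  169.5 ] F rack [ 0.85 -0.31 -0.38] open 72.0
shift [-161.51    1.24  137.03]
turn to jaws-x -270.1807289834332
```

Emit:
apply_moves(plan=[-40,0,0,0,-85,0,0,0,-130,0,0,0,-155,0,20,0,-161,0.5,55,0,-161,1,90,0,-161,1.2,118,0,-161,1.2,132,0,-161,1.2,137,0,-161,1.2,137,0], gripper=0)

```text
time: 21.62
ee_pos: [556.5, -129.1, 33.8]
tcp_rot: [-3.131, 0.004, -3.007]
wrist_force: [0.4, -0.1, 0.1]
opening: -0.2
```

```bash
python3 st.py 46 -106 33
```

```text
t 21.62 pos [ 556.5  -129.14   33.79] rot [-3.13  0.   -3.01] rack [  19.06 -106.28   33.79] F rack [ 0.33 -0.14  0.12] open -0.2
shift [-26.94   0.37   0.89]
turn to jaws-x -270.1739099039455
```

Emit:
apply_moves(plan=[-3,0,0,0,-6,0,0,0,-9,0,0,0,-12,0,0,0,-14,0,0,0,-16,0,0,0,-18,0,0,0,-20,0,0,0,-22,0,0,0,-22,0,0,0])

```text
time: 22.88
ee_pos: [578.6, -126.1, 33.9]
tcp_rot: [-3.131, 0.004, -3.006]
wrist_force: [-0.5, 0.7, -0.5]
opening: -0.1
```

Emit:
apply_moves(plan=[-1.5,0,0,0,-3,0,0,0,-4,0,0,0,-4,0,0,0])

```text
time: 23.38
ee_pos: [582.7, -125.6, 33.9]
tcp_rot: [-3.131, 0.005, -3.006]
wrist_force: [-0.4, 0.0, -0.6]
opening: -0.2
```

Emit:
apply_moves(plan=[4,0,0,0,12,0,0,0,24,0,-10,0,28,0,-40,0,40,0,-80,0,80,0,-110,0,130,0,-130,0,180,0,-135,0,180,0,-135,0])

```text
time: 24.5
ee_pos: [401.7, -148.9, 168.8]
tcp_rot: [-3.129, 0.006, -3.009]
wrist_force: [0.6, -0.1, -0.3]
opening: 0.2
```

```bash
python3 st.py
python3 - <<'E'
from h import *
t=read_camera("top"); x0,y0=315,160
cv2.imwrite("pics/p3.png",cv2.resize(t["image"][y0:y0+100,x0:x0+100,::-1],None,fx=6,fy=6,interpolation=cv2.INTER_CUBIC))
i=t["image"].astype(int)
m=((i.sum(2)<190)&(i[...,0]>i[...,2]+12)).astype(np.uint8); k,l,s,ce=cv2.connectedComponentsWithStats(m)
for j in range(1,k):
    if s[j,4]>30 and 300<ce[j,0]<420: print(s[j],ce[j],inv(onz(t,[ce[j]],45)))
E
```

```text
t 24.5 pos [ 401.73 -148.93  168.81] rot [-3.13  0.01 -3.01] rack [-136.96 -104.58  168.81] F rack [ 0.6  -0.14 -0.26] open 0.2
turn to jaws-x -270.28772750542834
[349 194  23  22 371] [359.86 204.46] [[  82.57 -107.11   45.  ]]
```

The cup moved to about (82.6,-107.1). The coaster measured (83,-107.5) in the same way, so the foot is well within it. Turn the tool and go over the fin gap, at rack y 114, to close the guard.

```bash
python3 st.py 20 114 135
```

```text
t 24.55 pos [ 402.98 -148.97  168.51] rot [-3.13  0.01 -3.01] rack [-135.72 -104.79  168.51] F rack [ 0.24 -0.85  0.23] open 0.1
shift [-154.49  219.91   31.88]
turn to jaws-x -270.26614264512733
```

Emit:
apply_moves(plan=[-17,24,0,10,-34,49,0,20,-51,73,0,30,-69,98,0,40,-86,122,0,50,-103,147,0,60,-120,171,0,70,-137,196,0,80,-154,220,0,89.7,-154,220,20,89.7])

```text
time: 25.8
ee_pos: [528.3, 91.2, 146.8]
tcp_rot: [3.133, 0.012, 1.711]
wrist_force: [0.1, -0.1, -1.1]
opening: 0.0
```

```bash
python3 st.py 21 114 82
```

```text
t 25.8 pos [528.28  91.22 146.79] rot [3.13 0.01 1.71] rack [ 21.42 115.88 146.79] F rack [ 0.11 -0.11 -1.14] open 0.0
shift [-1.1  -0.96 64.81]
turn to jaws-x 0.1160025023967898
```

Emit:
apply_moves(plan=[-1,-1,20,0,-1,-1,40,0,-1,-1,55,0,-1,-1,63,0,-1,-1,64,0,-1,-1,64,0])

```text
time: 26.55
ee_pos: [528.5, 89.3, 83.5]
tcp_rot: [3.132, 0.012, 1.711]
wrist_force: [0.4, -0.6, 0.4]
opening: 0.1
```

```bash
python3 st.py
```

```text
t 26.55 pos [528.49  89.3   83.46] rot [3.13 0.01 1.71] rack [ 21.37 113.94  83.46] F rack [ 0.36 -0.68  0.41] open 0.1
turn to jaws-x 0.11677291482570587
```

Emit:
apply_moves(plan=[-4,2,2.4,0,-10,2,2.4,0,-20,2,2.4,0,-32,2,2.4,0,-44,2,2.4,0,-56,2,2.4,0,-68,2,2.4,0,-80,2,2.4,0,-92,2,2.4,0,-98,2,2.4,0])

```text
time: 27.8
ee_pos: [544.3, -8.3, 82.3]
tcp_rot: [3.132, 0.012, 1.71]
wrist_force: [-0.3, 1.8, -1.2]
opening: 0.1
```

```bash
python3 st.py 23.5 -30 81
```

```text
t 27.8 pos [544.26  -8.34  82.27] rot [3.13 0.01 1.71] rack [23.56 15.06 82.27] F rack [-0.04  1.79 -1.16] open 0.1
shift [-45.04  -0.14   1.82]
turn to jaws-x 0.08170220614931298
```

Emit:
apply_moves(plan=[-5,0,0.3,0,-11,0,0.6,0,-18,0,0.8,0,-26,0,1,0,-34,0,1.2,0,-40,0,1.5,0,-45,0,1.8,0,-50,0,2,0,-55,0,2.2,0,-60,0,2.4,0])

```text
time: 29.05
ee_pos: [552.6, -67.9, 80.7]
tcp_rot: [3.132, 0.012, 1.71]
wrist_force: [-0.9, 4.6, 3.4]
opening: 0.2
```

```bash
python3 st.py 23.5 -57 82
```

```text
t 29.05 pos [552.64 -67.85  80.66] rot [3.13 0.01 1.71] rack [ 23.67 -45.04  80.66] F rack [-0.24  4.72  3.36] open 0.2
shift [-11.98  -0.18  -1.2 ]
turn to jaws-x 0.09345727190254068
```

The ramp is loading the hook (4.7 N). Continue slowly to the shut stop.

Emit:
apply_moves(plan=[-3,0,-0.4,0,-6,0,-0.6,0,-8,0,-0.8,0,-10,0,-1,0,-10,0,-1,0])

```text
time: 29.68
ee_pos: [554.2, -78.5, 82.1]
tcp_rot: [3.132, 0.013, 1.71]
wrist_force: [1.0, -0.3, 0.3]
opening: -0.2
```

Emit:
apply_moves(plan=[-1,0,0,0,-2,0,0,0,-2,0,0,0])

```text
time: 30.05
ee_pos: [554.5, -80.2, 82.2]
tcp_rot: [3.132, 0.013, 1.71]
wrist_force: [-1.3, 2.9, 1.7]
opening: -0.3
```

Emit:
apply_moves(plan=[-1,0,0,0,-2,0,0,0,-2,0,0,0])

```text
time: 30.42
ee_pos: [554.4, -80.3, 82.3]
tcp_rot: [3.132, 0.009, 1.711]
wrist_force: [-2.0, 12.2, 2.8]
opening: 0.1
```

```bash
python3 st.py
```

```text
t 30.43 pos [554.45 -80.29  82.29] rot [3.13 0.01 1.71] rack [ 23.75 -57.61  82.29] F rack [-0.31 12.4   2.8 ] open 0.1
turn to jaws-x 0.15105418347333543
```

The hook force peaked and then fell to zero at about -56. The hard stop came at rack y -57.6, against -57 predicted for fully shut. Withdraw without touching the fins and look.

Emit:
apply_moves(plan=[4,-1,-2,0,10,-2,-6,0,10.5,-3,-25,0,10.5,-3,-55,0,10.5,-20,-90,0,10,-70,-110,0,10,-120,-120,0,10,-160,-120,0,10,-160,-120,0])

```text
time: 31.55
ee_pos: [392.3, -92.6, 202.6]
tcp_rot: [3.13, 0.012, 1.709]
wrist_force: [1.1, 0.3, -0.7]
opening: -0.0
```

```bash
python3 st.py
python3 - <<'E'
from h import *
out=[]
for n,(x0,y0,w,h) in(("top",(225,125,185,135)),("side",(270,130,110,170))):
    c=read_camera(n); i=c["image"].astype(int)
    m=((i.sum(2)<190)&(i[...,0]>i[...,2]+12)).astype(np.uint8); k,l,s,ce=cv2.connectedComponentsWithStats(m)
    for j in range(1,k):
        if 30<s[j,4]<700: print(n,s[j],ce[j])
    m=((i[...,0]>170)&(i[...,1]<110)&(i[...,2]<80)).astype(np.uint8); print("frog",n,np.argwhere(m).mean(0)[::-1])
    o=cv2.imread(f"pics/{n}0.png")
    f=2.1 if n=="top" else 3.4
    a=[cv2.resize(q[y0:y0+h,x0:x0+w],None,fx=f,fy=f,interpolation=cv2.INTER_CUBIC) for q in(o,c["image"][:,:,::-1])]
    out.append(np.vstack(a) if n=="top" else a[1])
    cv2.imwrite(f"pics/{n}_end.png",c["image"][:,:,::-1]); cv2.imwrite("pics/"+n+"_cmp.png",out[-1])
H=max(o.shape[0] for o in out); cv2.imwrite("pics/end.png",np.hstack([cv2.copyMakeBorder(o,0,H-o.shape[0],0,0,0) for o in out]))
E
```

```text
t 31.55 pos [392.28 -92.59 202.59] rot [3.13 0.01 1.71] rack [-138.57  -47.48  202.59] F rack [ 1.13  0.11 -0.74] open -0.0
turn to jaws-x 0.039765863988592595
top [180 200  23  19 296] [191.1  209.01]
top [444 364  10  11  35] [448.11 369.03]
top [417 366  31  34 249] [433.26 385.35]
top [192 392  23   8 117] [202.19 396.45]
frog top [448.96 260.93]
side [413  79  17  26 166] [418.52  91.07]
side [284  98  35  36 616] [301.12 112.74]
side [100 141  19  18  51] [108.69 149.27]
side [286 308  18  28 352] [295.07 322.34]
frog side [382.65 151.14]
```

View pics/end.png

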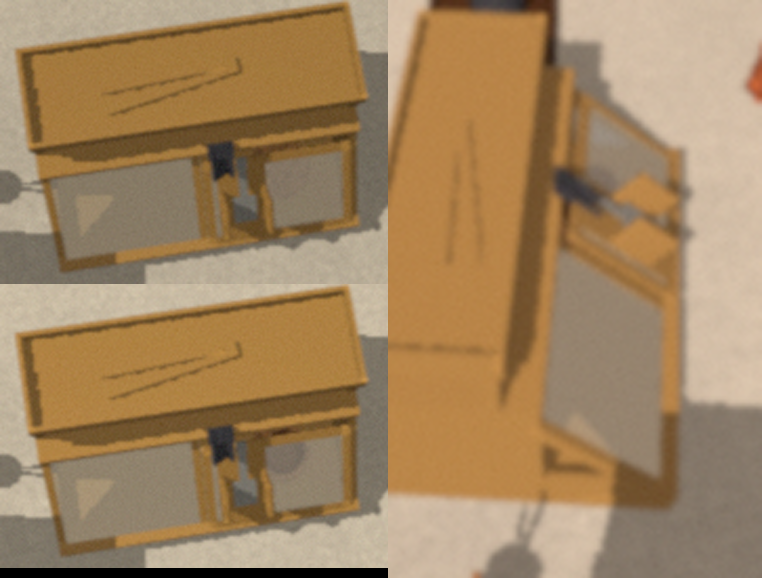

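The end pictures match the start: guard shut, plate and fins as before, and the cup dimly visible through the guard. The tongs, pot and frog are in place. One numeric before-and-after check of the guard, then hand in.

Run:
```python
from h import *
for n,(x0,y0,w,h) in(("side",(318,165,45,45)),("top",(325,190,35,55)),("side",(245,130,60,100)),("top",(235,130,150,50))):
    a,b=[cv2.imread(f"pics/{n}{s}.png",0)[y0:y0+h,x0:x0+w].astype(np.float32) for s in("0","_end")]
    print(n,cv2.phaseCorrelate(a,b,cv2.createHanningWindow((w,h),cv2.CV_32F)),np.abs(a-b).mean(),np.abs(a-b).max())
bot.sign_off()
```

```text
side ((0.5091798939449568, 0.457242279739841), 0.9208345822934751) 1.7400253 14.837357
top ((0.08156797468105736, 0.03002281488402403), 0.9619566374354892) 7.16987 24.0
side ((0.08627035670371441, -0.018570192623279524), 1.0065474360783895) 2.006829 9.066864
top ((-0.05085462047777867, -0.08560811868155582), 0.9436766755421956) 3.6785085 17.031479
the job is handed in; nothing more can be done
```

The brown cup is standing on the coaster in the bay and the guard is shut again. I handed the job in at about 32 s, against the 69 s limit.

**What I did:**
- Pressed the latch plate in about 8 mm and slid the guard left until it met its stop.
- Gripped the cup and set it upright on the front part of the coaster.
- Nudged the cup back about 19 mm with the fingers closed.
- Slid the guard shut and withdrew clear of the rack.

**Last checks:**
- **Cup:** it measured rack (82.6, -107.1). The coaster centre measured (83, -107.5) and is (85, -105) by the model, so the foot is well inside the 18 mm allowance.
- **Guard and latch:** the closing force rose as the hook went under its ramp, then dropped to zero. The guard stopped at rack y -57.6, against -57 predicted for fully shut. In the pictures the fins, plate and guard match the start to within 0.5 pixel, about 1 mm.
- **Frog, pot and tongs:** the pot and the tongs' tier showed no shift beyond 0.2 pixel. I checked the frog by eye only, and it looked in place.
- **Forces:** the wrist read at most about 15 N at the end of any move.

I did not test the latch by pulling on the guard, to avoid forcing it. That it sprang back out rests on the force drop and the matching pictures.

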